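# Draw a core rod out to its groove and hold it

### The arm

A 6-joint arm with a two-finger parallel gripper is mounted at the origin on a cart in front of the work surface, level with it; the furniture and walls round the work are solid. World frame = base frame: x ahead of the robot, y to its left, z up, the work surface at z = 0. Lengths are in m, angles in rad, forces in N, time in s.
With the tool pointing down it reaches from about 0.225 to 0.875 m from the base axis. Payload 3.4 kg.
Tool frame: the origin (TCP) lies at the very end of the fingers, on their centre line; the grasp point (between the pads) lies 19 mm behind it; z points along the fingers, y is the direction in which the jaws open and shut (so a half turn about z gives the same grasp; the last joint's range is limited). The gripper opens to 85 mm and grips with 20 to 120 N. Pads are 22 mm wide; open, the fingers measure 114 mm over their backs; the gripper's body (76 mm by 85 mm) begins 54 mm behind the grasp point. The pads swing forward as they close: fully open they stand 13 mm farther back than shut.
Start: joints at [-1.391, 0.276, 1.505, -0, 1.361, -0.121], TCP at [0.17, -0.549, 0.194] pointing down, gripper open.
Joint ranges: [-2.89, 2.89], [-0.75, 2.08], [0.22, 2.7], [-1.18, 4.32], [0.11, 2.71], [-2.7, 2.7]. Speed limits (rad/s): [2.57, 2.57, 3.14, 3.14, 3.14, 3.14].

### API

Orientations are given as a unit quaternion [w, x, y, z].
In Python, from rig import get_state, get_image, calibration, sign_off gives the robot as it stands. The module is installed in compiled form; this text tells all that it offers.
- The arm moves only by the tool drive_tool, never from a script. Its argument "targets" is one flat list of numbers, 7 for each row, row after row: the turn, a rotation vector about the tool's x, y, z in degrees, then the shift along the tool's x, y, z in mm, then the opening, from 0 (shut) to 1 (fully open). In form: [wx, wy, wz, tx, ty, tz, fingers, wx, wy, wz, tx, ty, tz, fingers, ...]. A call has 1 to 12 rows; each row shifts and turns the commanded pose from where the row before left it, along the tool's axes as they then stand; what a row does not reach is not made up. A row lasts 1/8 s, in which the tool goes at most 62.5 mm and 10.7 degrees, less where a joint would pass 70% of its speed; a pose out of reach is approached as far as the arm can. A call is refused whole if a number of a shift passes 62.5 or a number of a turn 10.7, either way. A call with a gripper value outside its range is refused whole. The fingers move at their own pace and stop on an object; "grip_force" is the grip in N (left out, the last holds). Time passes only in rows, so rows that do not move let the fingers close. It gives the time, the measured TCP pose, the force and the opening at its end, in the units of the state.
- get_state(): the state, without advancing time (a new reading comes with each control period).
- get_image(name): name is "scene" or "top"; returns the picture (384x512x3 uint8, red, green, blue); there is no depth.
- calibration(name): a dict with "mtx" (3x3 intrinsics, pixels), "world_to_cam" (4x4, takes a point from world to camera coordinates). Camera axes: x right, y down, z forward; pixel columns grow to the right and rows downward; lengths in m; the calibration is good to about 2 mm. A picture is of the moment at which its call begins. calibration takes no time and is no camera call.
- sign_off(): hands the job in, once; it reports no verdict.
The state is a dict: "clock": time; "qpos": joint angles; "qd": joint speeds; "effort": joint torques, N m; "position": TCP position; "ee_rot": TCP orientation; "contact_force": force on the tool from outside, world axes, zero at the start; "moment": the same for the moment, N m; "width": finger opening in m.
Only numpy, scipy, OpenCV 4.12 (cv2) and the standard library are available. Lean on these libraries where they do the work, as an engineer would, in place of code of your own. Each camera call takes 0.05 s, during which the arm holds its last target.

### The job

Two steel core rods sit fully home in the angled casting guide. Draw the one with the T-handle straight out along its bore until the groove round its shank, 35 mm below the collar, is level with the mouth of the bore, and finish still holding it there, steady and in line with the bore, ready for waxing. Do not pull it right out, do not drag or lift the guide, which stands loose on the table, and leave the other rod fully home and the things around where they are.

Things in the scene. Friction and masses are not known exactly. Their poses are not given: they have to be found in the camera images.
- core_guide: Casting guide, loose, 4 kg. Base plate 104 (x) x 176 (y) x 8 mm; grey cheeks at y = +-77 mm, tops 88 mm above the table; between them an aluminium block 60 x 144 x 60 mm leaning 12 degrees to -x. Two through bores, 15 mm diameter, 60 mm long, 80 mm apart along y, square to its sloping top face: rods come out up and to -x. Either rod may be in either bore. Origin: underside centre, z up.
- mouth_left (a point): Centre of the mouth of the bore at y = +40 mm of the guide, on the sloping top face, 77 mm above the table. Its z points out of the bore along the bore axis (12 degrees from vertical), its y is the guide's y.
- mouth_right (a point): The same for the bore at y = -40 mm.
- top_face (a point): Point on the sloping top face half-way between the two mouths, same axes as the mouths.
- t_handle (a point): Centre of the wooden T-handle of the rod to be drawn (0.11 to 0.2 kg): flat-sided bar 14 (x) x 56 (y) x 20 mm (z), z out along the rod, y as the guide's y; pinch across the 14 mm. Below: 11 mm neck, then a collar 22 mm wide, 5 mm thick, underside 42 mm below this point, resting on the top face at first. Shank below: 14 mm diameter, 64 mm long. Slides with light friction; falls home if let go.
- groove (a point): Centre of the 4 mm wide dark groove round the T-handled rod's shank, on the rod's axis, 35 mm below the collar's underside and 77 mm below the handle's centre; hidden 35 mm inside the bore at the start. Same axes as the handle.
- t_rod: The T-handled core rod as a whole: origin on its axis at the collar's underside, z out along the rod.
- knob (a point): Centre of the other rod's round wooden knob, 26 mm in diameter, 20 mm tall. This rod is otherwise the same and stays in its bore, 80 mm from the T-handled one.
- knob_collar (a point): Centre of the underside of the knobbed rod's collar, on the top face when fully home; z out along the rod.
- tape_roll: Dark roll of tape, 59 x 57 x 19 mm, beside the guide; origin under its centre. Not to be disturbed.
- cast_a: Speckled plaster rock casting, 54 x 80 x 36 mm, beside the guide; origin under its centre. Not to be disturbed.
- cast_b: Smaller speckled plaster rock casting, 47 x 56 x 29 mm; origin under its centre. Not to be disturbed.
- sanding: Brown sanding block, 56 x 101 x 26 mm; origin under its centre. Not to be disturbed.
There are look-alikes about, which are no part of the job. What is shaped like the t_rod but green is not meant. Leave any blue look-alike of the part that bears knob alone.

How it is judged:
By the outcome, as a careful person would: the job done as asked, in the order asked, and still so for the second after the job is handed in, while the arm keeps its last pose, push and grip.
It also fails if it takes over 29 s, if anything falls off the work surface, if the arm or the gripper's body presses on something with over 40 N, if the wrist force passes 120 N, or if a joint passes its speed limit or range.

## Working session

There is one attempt and no reset: what is moved stays moved. The work goes in short steps, Python scripts to look and compute and a tool call to move; the robot and the scene stay as the last step left them, time stands still between calls to the robot, and variables do not carry over. Pictures are saved under pics/ and viewed, and the job is handed in when it is done.

Besides the shell and the picture viewer there is one more tool, called after ">>>" by a JSON object that holds its "api" and its "payload", one argument or row to a line. drive_tool: Moves the arm, as the interface text tells. Its arguments: {"type":"object","properties":{"targets":{"type":"array"},"grip_force":{"type":"number"}},"required":["targets"]}

```bash
mkdir -p pics; python3 - <<'E'
from rig import *
import cv2,numpy as np
np.set_printoptions(precision=4,suppress=True)
for n in("scene","top"):
    im=get_image(n); cv2.imwrite(f"pics/{n}0.png",im[:,:,::-1]); np.save(f"{n}0.npy",im)
    c=calibration(n); print(n,c["mtx"],c["world_to_cam"])
print(get_state())
E
```

```text
scene [[373.9208   0.     257.3601]
 [  0.     373.9208 198.4784]
 [  0.       0.       1.    ]] [[-0.6587 -0.7522 -0.0163  0.458 ]
 [-0.3507  0.3261 -0.8779  0.2549]
 [ 0.6656 -0.5726 -0.4786  0.6051]
 [ 0.      0.      0.      1.    ]]
top [[431.1258   0.     252.7007]
 [  0.     431.1258 184.8084]
 [  0.       0.       1.    ]] [[-0.1564 -0.9877 -0.0006  0.1805]
 [-0.9659  0.1531 -0.2088  0.557 ]
 [ 0.2063 -0.032  -0.978   0.9243]
 [ 0.      0.      0.      1.    ]]
{'clock': 0.1, 'qpos': array([-1.391 ,  0.2765,  1.506 ,  0.    ,  1.3607, -0.121 ]), 'qd': array([ 0.0015, -0.0016, -0.002 , -0.0002, -0.0007,  0.0003]), 'effort': array([  0.0012, -41.7699, -24.6405,  -0.0002,   0.0058,   0.    ]), 'position': array([ 0.1703, -0.5487,  0.1932]), 'ee_rot': array([-0.0008,  0.9887,  0.1498, -0.    ]), 'contact_force': array([ 0.2112, -0.0089,  0.1873]), 'moment': array([0.0243, 0.0008, 0.0201]), 'width': 0.08553446731430932}
```

```bash
ls; python3 -c "
import cv2
for n in('scene','top'):
    cv2.imwrite(f'pics/{n}0b.png',cv2.resize(cv2.imread(f'pics/{n}0.png'),(800,600),interpolation=cv2.INTER_CUBIC))"
```

```text
pics
scene0.npy
top0.npy
```

View pics/scene0b.png

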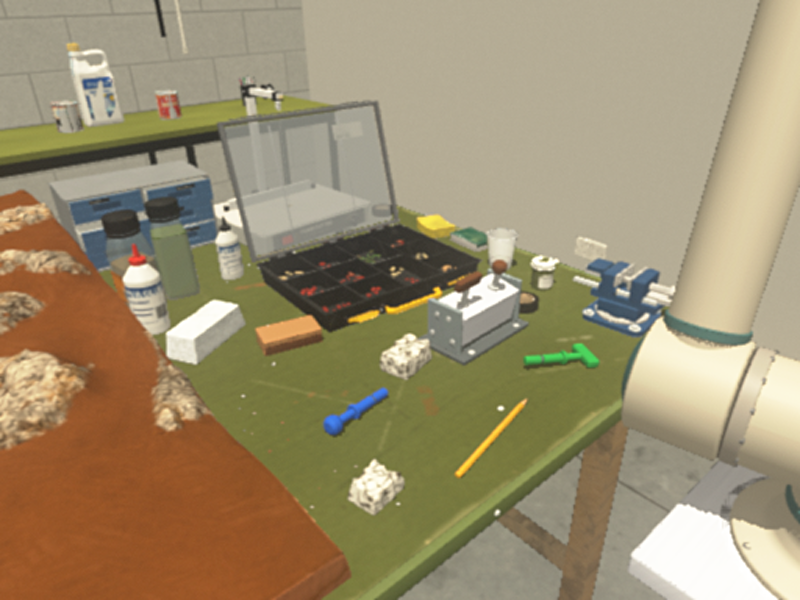

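View pics/top0b.png

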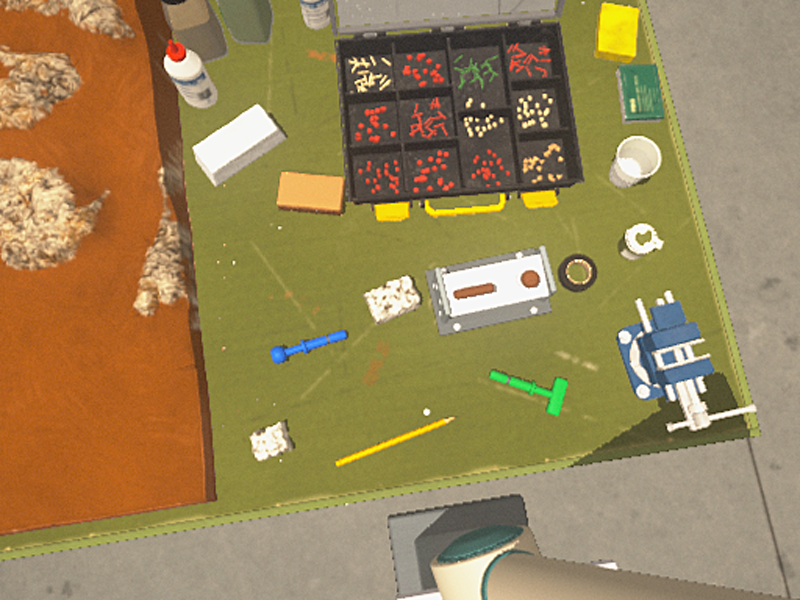

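```bash
python3 -c "
import cv2
a=cv2.imread('pics/scene0.png')[160:240,260:350]; b=cv2.imread('pics/top0.png')[145:225,262:390]
cv2.imwrite('pics/c1.png',cv2.resize(a,None,fx=8,fy=7.4,interpolation=cv2.INTER_CUBIC)[:600,:800])
cv2.imwrite('pics/c2.png',cv2.resize(b,None,fx=6.25,fy=6.25,interpolation=cv2.INTER_CUBIC))"
```

```text
(no output)
```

View pics/c1.png

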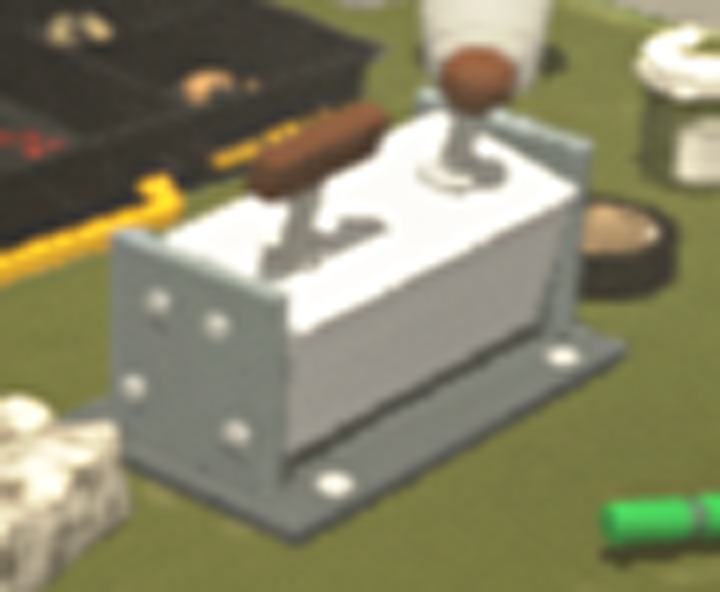

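View pics/c2.png

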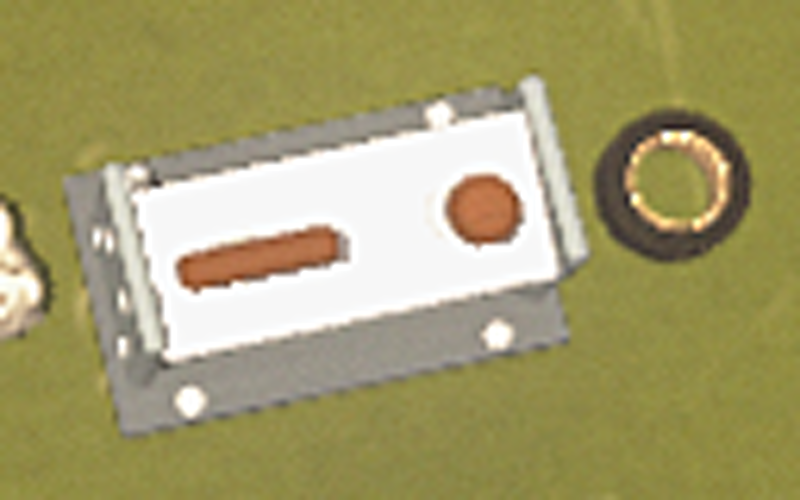

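```bash
cat > h.py <<'E'
import numpy as np,cv2
from rig import *
np.set_printoptions(precision=4,suppress=True)
def ray(n,u,v):
    c=calibration(n);K=c["mtx"];T=c["world_to_cam"];R=T[:3,:3]
    o=-R.T@T[:3,3];d=R.T@np.linalg.inv(K)@[u,v,1.];return o,d/np.linalg.norm(d)
def plane(n,u,v,z):
    o,d=ray(n,u,v);return o+d*(z-o[2])/d[2]
def tri(p1,p2):
    A=np.zeros((3,3));b=np.zeros(3)
    for n,(u,v) in(("scene",p1),("top",p2)):
        o,d=ray(n,u,v);M=np.eye(3)-np.outer(d,d);A+=M;b+=M@o
    x=np.linalg.solve(A,b)
    e=[np.linalg.norm((np.eye(3)-np.outer(ray(n,*p)[1],ray(n,*p)[1]))@(x-ray(n,*p)[0])) for n,p in(("scene",p1),("top",p2))]
    return x,e
def proj(n,X):
    c=calibration(n);p=c["world_to_cam"]@np.append(X,1);p=c["mtx"]@p[:3];return p[:2]/p[2]
def brown(im,box):
    r,g,b=[im[:,:,i].astype(int) for i in range(3)]
    m=((r>1.35*g)&(r>50)&(r-b>25)).astype(np.uint8);k=np.zeros_like(m);x0,y0,x1,y1=box;k[y0:y1,x0:x1]=1
    n,l,s,c=cv2.connectedComponentsWithStats(m*k)
    out=[]
    for i in range(1,n):
        if s[i,4]>15:
            ys,xs=np.where(l==i); rect=cv2.minAreaRect(np.c_[xs,ys].astype(np.float32))
            out.append((c[i],s[i],rect,np.c_[xs,ys]))
    return out
E
python3 - <<'E'
from h import *
S=brown(np.load("scene0.npy"),(285,160,330,192));T=brown(np.load("top0.npy"),(280,165,355,200))
for a in S+T: print(a[0],a[1],a[2])
s2=lambda x,y:(260+x/8-.5,160+y/7.4-.5)
t2=lambda x,y:(262+x/6.25-.5,145+y/6.25-.5)
for p in[(65,178),(125,435),(568,340)]: print("base",plane("top",*t2(*p),.008))
print("bs",plane("scene",*s2(295,543),.0),plane("scene",*s2(295,530),.008),plane("scene",*s2(625,345),.008))
# top face corners near
for p in[(133,192),(165,362),(558,278),(525,112)]: print("tf",plane("top",*t2(*p),.077))
print("cheeks", [plane("top",*t2(*p),.088) for p in[(113,165),(150,352),(535,78),(580,255)]])
print(plane("top",*t2(673,185),.019))
E
```

```text
[319.1628 169.6977] [316 167   8   7  43] ((319.5, 170.0), (6.0, 7.0), 90.0)
[298.9452 178.7671] [292 174  16  12  73] ((298.7588195800781, 178.8352813720703), (5.29205846786499, 18.023677825927734), 57.528804779052734)
[339.0408 178.0408] [334 173  11  11  98] ((339.0, 178.0), (10.0, 10.0), 90.0)
[302.9265 185.9559] [291 182  25   9 136] ((302.9869079589844, 185.94427490234375), (5.61146354675293, 25.194326400756836), 76.75948333740234)
base [0.6107 0.0391 0.008 ]
base [0.5084 0.0332 0.008 ]
base [ 0.518  -0.1399  0.008 ]
bs [0.5125 0.0314 0.    ] [0.5098 0.0346 0.008 ] [ 0.5186 -0.1381  0.008 ]
tf [0.5858 0.0215 0.077 ]
tf [0.5229 0.0208 0.077 ]
tf [ 0.5309 -0.1231  0.077 ]
tf [ 0.5929 -0.1237  0.077 ]
cheeks [array([0.5942, 0.028 , 0.088 ]), array([0.5255, 0.0266, 0.088 ]), array([ 0.6021, -0.127 ,  0.088 ]), array([ 0.536 , -0.1296,  0.088 ])]
[ 0.5691 -0.1889  0.019 ]
```

```bash
python3 - <<'E'
from h import *
S=brown(np.load("scene0.npy"),(285,160,330,192));T=brown(np.load("top0.npy"),(280,165,355,200))
H,e=tri(S[1][0],T[1][0]);print("H",H,e)
K,e=tri(S[0][0],T[0][0]);print("K",K,e)
d=H-K;print(d,np.hypot(*d[:2]),np.degrees(np.arctan2(-d[0],d[1])))
# handle ends in top view
q=T[1][3].astype(np.float32);vx,vy,x,y=cv2.fitLine(q,cv2.DIST_L2,0,.01,.01).ravel()
a=plane("top",x-12*vx,y-12*vy,.118);b=plane("top",x+12*vx,y+12*vy,.118);w=a-b;print("handle yaw",np.degrees(np.arctan2(-w[0],w[1])))
for z in(.113,.118,.123):print(plane("top",*T[1][0],z),plane("scene",*S[1][0],z),plane("top",*T[0][0],z),plane("scene",*S[0][0],z))
E
```

```text
H [ 0.5471 -0.0108  0.1227] [np.float64(0.0018058382361923365), np.float64(0.0018058382361923048)]
K [ 0.5519 -0.091   0.1208] [np.float64(0.0011475802125708783), np.float64(0.0011475802125708017)]
[-0.0048  0.0802  0.0019] 0.08034824395212195 3.433883241446663
handle yaw 2.9190614373710755
[ 0.5476 -0.0134  0.113 ] [ 0.5622 -0.0247  0.113 ] [ 0.5525 -0.0936  0.113 ] [ 0.5638 -0.1038  0.113 ]
[ 0.5466 -0.0127  0.118 ] [ 0.5551 -0.017   0.118 ] [ 0.5516 -0.0924  0.118 ] [ 0.5567 -0.0951  0.118 ]
[ 0.5457 -0.0119  0.123 ] [ 0.5481 -0.0092  0.123 ] [ 0.5506 -0.0912  0.123 ] [ 0.5497 -0.0864  0.123 ]
```

```bash
cat >> h.py <<'E'
from scipy.spatial.transform import Rotation as Ro
YAW=np.radians(3.2)
def Rt(yaw=YAW):
    G=Ro.from_euler('z',yaw).as_matrix();t=np.radians(12);s,c=np.sin(t),np.cos(t)
    y=G@[c,0,s];z=-(G@[-s,0,c]);return np.c_[np.cross(y,z),y,z]
def q2R(q):return Ro.from_quat(np.r_[q[1:],q[0]]).as_matrix()
def delta(P,yaw=YAW):
    s=get_state();R=q2R(s["ee_rot"]);Rg=Rt(yaw)
    print("t",s["clock"],"pos",s["position"],"F",s["contact_force"],"M",s["moment"],"w",s["width"])
    print("rotvec(tool,deg)",np.degrees(Ro.from_matrix(R.T@Rg).as_rotvec()))
    dw=P-s["position"]
    print("dworld mm",1e3*dw,"shift now-tool",1e3*R.T@dw,"shift in goal-tool",1e3*Rg.T@dw)
AX=-Rt()[:,2]
HP=np.array([.547,-.0118,.119])
E
python3 - <<'E'
from h import *
print(AX); delta(HP+AX*.09)
E
```

```text
[-0.2076 -0.0116  0.9781]
t 0.1 pos [ 0.1703 -0.5487  0.1932] F [ 0.2112 -0.0089  0.1873] M [0.0243 0.0008 0.0201] w 0.08553446731430932
rotvec(tool,deg) [-10.2545   7.8817 -75.6816]
dworld mm [358.0403 535.8142  13.797 ] shift now-tool [ 500.7055 -405.7146  -13.0301] shift in goal-tool [514.9924 381.7951  67.0478]
```

>>> {"api": "drive_tool", "payload": {
  "targets": [0,0,0,0,0,-60,1,0,0,0,50,-40.5,0,1,0,0,0,50,-40.5,0,1,0,0,0,50,-40.5,0,1,0,0,0,50,-40.5,0,1,0,0,0,50,-40.5,0,1,0,0,0,50,-40.5,0,1,0,0,0,50,-40.5,0,1,0,0,0,50,-40.5,0,1,0,0,0,50,-40.5,0,0.6,0,0,0,50,-40.5,0,0.6],
  "grip_force": 20
}}

```text
clock: 1.48
position: [0.5183, -0.0277, 0.2537]
ee_rot: [0.0, 0.989, 0.15, -0.0]
contact_force: [0.5, -0.7, -0.3]
width: 0.0519
```

>>> {"api": "drive_tool", "payload": {
  "targets": [-1.28,0.98,-9.46,0,0,0,0.6,-1.28,0.98,-9.46,0,0,0,0.6,-1.28,0.98,-9.46,0,0,0,0.6,-1.28,0.98,-9.46,0,0,0,0.6,-1.28,0.98,-9.46,0,0,0,0.6,-1.28,0.98,-9.46,0,0,0,0.6,-1.28,0.98,-9.46,0,0,0,0.6,-1.28,0.98,-9.46,0,0,0,0.6,0,0,0,0,0,0,0.6]
}}

```text
clock: 2.6
position: [0.5169, -0.0298, 0.2536]
ee_rot: [0.072, 0.684, 0.722, 0.075]
contact_force: [0.4, -0.7, -0.5]
width: 0.0514
```

```bash
python3 - <<'E'
from h import *
delta(HP+AX*.09)
print(get_state()["qpos"])
E
```

```text
t 2.6 pos [ 0.5169 -0.0298  0.2536] F [ 0.3763 -0.6703 -0.5063] M [-0.0016  0.126  -0.0039] w 0.05137852341621221
rotvec(tool,deg) [-0.0885  0.1151 -0.1378]
dworld mm [ 11.4639  16.9118 -46.5478] shift now-tool [16.348   2.4765 48.0701] shift in goal-tool [16.2455  2.4414 48.1067]
[-0.2373  0.034   1.6788  0.0613  1.2295 -0.3053]
```

>>> {"api": "drive_tool", "payload": {
  "targets": [0,0,0,8.1,1.2,40,0.6,0,0,-0.1,8.1,1.2,40,0.6,0,0,0,0,0,0,0.6]
}}

```text
clock: 2.98
position: [0.5334, -0.0116, 0.1729]
ee_rot: [0.069, 0.683, 0.723, 0.073]
contact_force: [-0.9, 0.8, 0.8]
width: 0.051
```

```bash
cat > look.py <<'E'
import sys
from h import *
k=sys.argv[1]
for n,(x0,y0,x1,y1) in(("scene",(255,120,355,240)),("top",(250,130,380,228))):
    im=get_image(n); np.save(f"{n}{k}.npy",im)
    a=im[y0:y1,x0:x1,::-1]; f=min(800/a.shape[1],600/a.shape[0])
    cv2.imwrite(f"pics/{n}{k}.png",cv2.resize(a,None,fx=f,fy=f,interpolation=cv2.INTER_CUBIC)[:600,:800]); print(n,f,x0,y0)
delta(HP-AX*.019)
E
python3 look.py 1
```

```text
scene 5.0 255 120
top 6.122448979591836 250 130
t 3.075 pos [ 0.5362 -0.0126  0.1768] F [0.9303 0.3053 0.7456] M [-0.022   0.1176  0.0235] w 0.05112837108062298
rotvec(tool,deg) [-0.0121  0.1336  0.0741]
dworld mm [ 14.7331   1.0362 -76.4124] shift now-tool [ 0.3955 -1.4249 77.8126] shift in goal-tool [ 0.2122 -1.4417 77.813 ]
```

View pics/scene1.png

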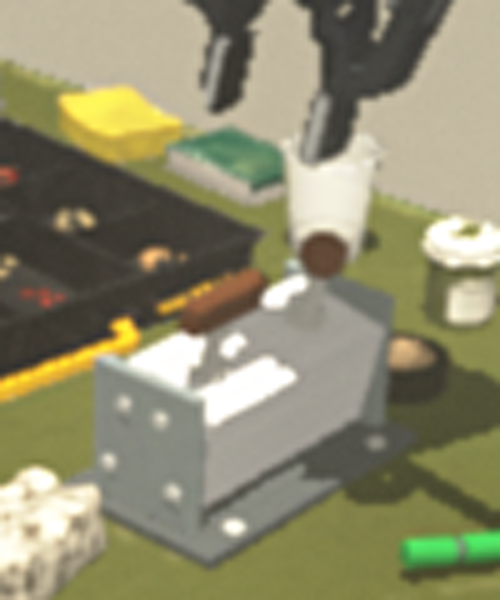

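View pics/top1.png

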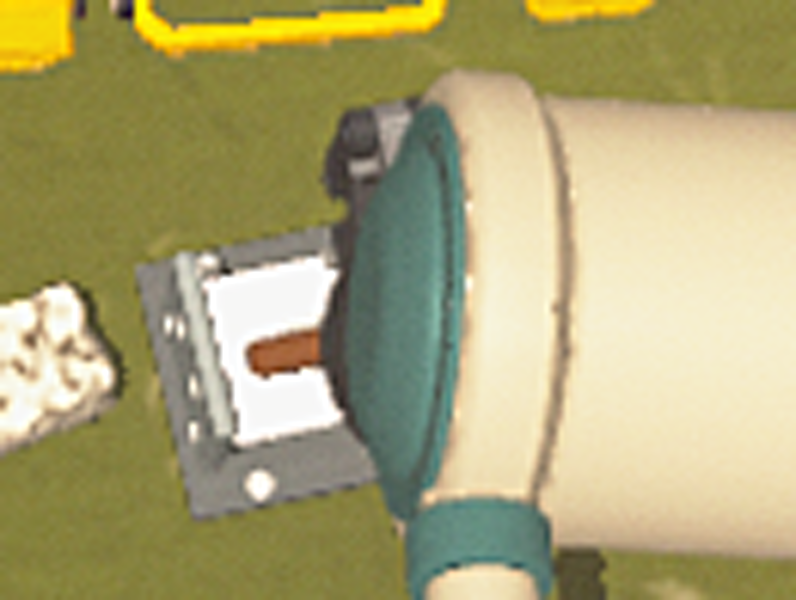

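```bash
python3 - <<'E'
from h import *
s=get_state();R=q2R(s["ee_rot"]);p=s["position"]
for d in((0,0,0),(0,.0255,-.008),(0,-.0255,-.008)):
    u=proj("scene",p+R@np.array(d));print((u-[255,120]+.5)*5)
print((proj("scene",HP)-[255,120]+.5)*5,(proj("top",HP)-[250,130]+.5)*6.122)
E
```

```text
[249.805  199.4092]
[212.9548 160.9936]
[294.8021 209.5933]
[227.2024 302.8445] [324.7431 344.3737]
```

```bash
python3 - <<'E'
from h import *
s=get_state();print(s["position"],s["clock"])
im=get_image("scene");np.save("scene2.npy",im)
a=im[90:190,270:370,::-1];a=cv2.resize(a,None,fx=6,fy=6,interpolation=cv2.INTER_CUBIC)
R=q2R(s["ee_rot"]);p=s["position"]
for d in((0,0,0),(0,.0255,0),(0,-.0255,0),(0,.0255,-.013),(0,-.0255,-.013),(0,0,-.1)):
    u=(proj("scene",p+R@np.array(d))-[270,90]+.5)*6;cv2.circle(a,tuple(int(x) for x in u),3,(0,0,255),-1)
cv2.imwrite("pics/s2.png",a)
E
```

```text
[ 0.5362 -0.0126  0.1768] 3.075
```

View pics/s2.png

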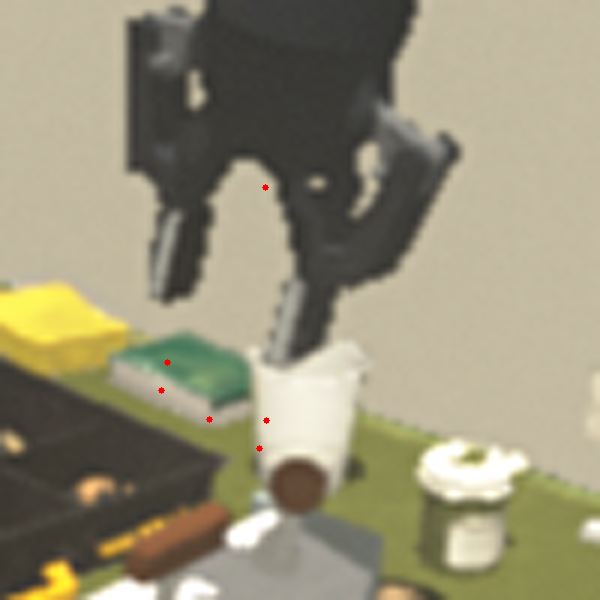

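```bash
python3 - <<'E'
from h import *
s=get_state();print(s["position"],s["qpos"])
im=get_image("top");np.save("top2.npy",im)
a=im[130:205,270:370,::-1];a=cv2.resize(a,None,fx=8,fy=8,interpolation=cv2.INTER_CUBIC)
R=q2R(s["ee_rot"]);p=s["position"]
for d in((0,0,0),(0,.0425,-.06),(0,.057,-.06),(0,.06,-.085),(.011,.057,-.06),(-.011,.057,-.06)):
    P=p+R@np.array(d);u=(proj("top",P)-[270,130]+.5)*8;print(d,P,u,(proj("scene",P)-[270,90]+.5)*6);cv2.circle(a,tuple(int(x) for x in u),3,(0,0,255),-1)
cv2.imwrite("pics/t2.png",a)
E
```

```text
[ 0.5368 -0.0129  0.1777] [-0.1901  0.1083  1.7888  0.056   1.0395 -0.2705]
(0, 0, 0) [ 0.5368 -0.0129  0.1777] [302.3215 440.2929] [209.1983 416.5689]
(0, 0.0425, -0.06) [ 0.5657 -0.011   0.2453] [307.5978 260.4232] [158.2622 235.2453]
(0, 0.057, -0.06) [ 0.5799 -0.0102  0.2484] [294.6512 199.3665] [130.7751 219.9978]
(0, 0.06, -0.085) [ 0.5776 -0.0102  0.2734] [310.2296 178.1532] [136.9451 158.1548]
(0.011, 0.057, -0.06) [0.5792 0.0008 0.2483] [248.5992 209.0929] [112.1262 226.5299]
(-0.011, 0.057, -0.06) [ 0.5805 -0.0212  0.2484] [340.6519 189.6509] [149.1421 213.5645]
```

View pics/t2.png

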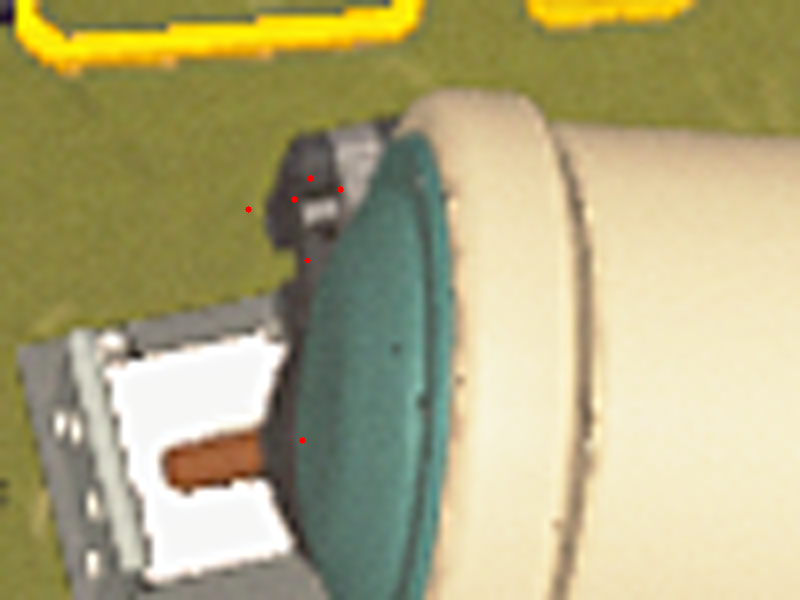

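```bash
python3 - <<'E'
from h import *
s=get_state();R=q2R(s["ee_rot"]);p=s["position"]
for a,b in[((128,170),(270,235)),((128,170),(270,205)),((128,20),(290,140)),((128,20),(270,205))]:
    x,e=tri((270+a[0]/6-.5,90+a[1]/6-.5),(270+b[0]/8-.5,130+b[1]/8-.5));print(x,e,"tool",1e3*R.T@(x-p))
c=calibration("scene")["world_to_cam"];print("cam",-c[:3,:3].T@c[:3,3],(c@np.append(p,1))[:3])
# tips: far tip seen at (165,298), near (285,360): solve in plane of jaw (tool x=0)
for q in[(165,298),(285,360)]:
    o,d=ray("scene",270+q[0]/6-.5,90+q[1]/6-.5);t=((p-o)@R[:,0])/(d@R[:,0]);print("tip tool",1e3*R.T@(o+d*t-p))
E
```

```text
[0.5674 0.0023 0.2733] [np.float64(0.0019172476908984046), np.float64(0.0019172476908983177)] tool [ 13.2538  50.6181 -86.5449]
[ 0.5731 -0.0006  0.2717] [np.float64(0.0001862719133080943), np.float64(0.00018627191330829562)] tool [ 10.0242  55.6875 -83.7958]
[0.5716 0.0025 0.329 ] [np.float64(0.0002984458705403907), np.float64(0.00029844587054017135)] tool [  12.9755   66.4052 -140.0546]
[0.5594 0.0114 0.3321] [np.float64(0.00285940019996737), np.float64(0.00285940019996733)] tool [  22.5304   55.7417 -145.6196]
cam [-0.0117  0.6079  0.5208] [ 0.1112 -0.094   0.8847]
tip tool [ -0.      32.9093 -36.5557]
tip tool [ -0.     -27.3537 -39.1785]
```

>>> {"api": "drive_tool", "payload": {
  "targets": [0,0,0,0,-0.7,17,0.6,0,0,0,0,-0.7,17,0.6,0,0,0,0,0,16,0.6,0,0,0,0,0,0,0.6,0,0,0,0,0,0,0.6]
}}

```text
clock: 3.8
position: [0.5456, -0.0125, 0.1286]
ee_rot: [0.074, 0.683, 0.723, 0.076]
contact_force: [-0.4, 0.9, -0.0]
width: 0.0512
```

```bash
cat > look2.py <<'E'
import sys
from h import *
k=sys.argv[1]
s=get_state();im=get_image("scene");np.save(f"scene{k}.npy",im)
x0,y0=265,115;a=cv2.resize(im[y0:y0+100,x0:x0+100,::-1],None,fx=6,fy=6,interpolation=cv2.INTER_CUBIC)
R=q2R(s["ee_rot"]);p=s["position"];w=s["width"]/2
for d in((0,0,0),(0,w,0),(0,-w,0)):
    u=(proj("scene",p+R@np.array(d))-[x0,y0]+.5)*6;cv2.circle(a,tuple(int(x) for x in u),3,(0,0,255),-1)
cv2.imwrite(f"pics/z{k}.png",a)
delta(HP-AX*.019)
E
python3 look2.py 3
```

```text
t 3.85 pos [ 0.5456 -0.0125  0.1286] F [-0.0279 -0.1721 -0.1145] M [ 0.0214  0.1048 -0.0187] w 0.051140508388026154
rotvec(tool,deg) [0.1275 0.1597 0.1094]
dworld mm [  5.3148   0.8771 -28.1605] shift now-tool [ 0.6602 -0.679  28.6554] shift in goal-tool [ 0.579  -0.6164 28.6586]
```

View pics/z3.png

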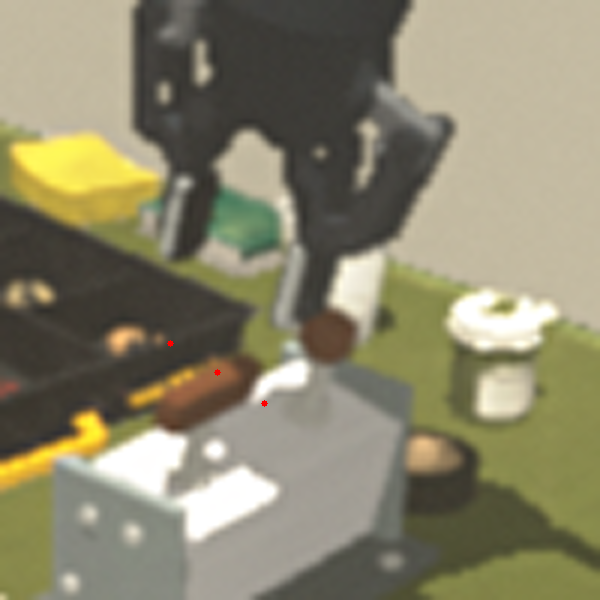

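>>> {"api": "drive_tool", "payload": {
  "targets": [0,0,0,0.3,-0.3,14,0.6,0.1,0.1,0.1,0.3,-0.3,14,0.6,0,0,0,0,0,0,0.6,0,0,0,0,0,0,0.6]
}}

```text
clock: 4.35
position: [0.5498, -0.0113, 0.0991]
ee_rot: [0.071, 0.683, 0.723, 0.075]
contact_force: [0.4, 0.3, -0.6]
width: 0.0514
```

```bash
python3 look2.py 4
```

```text
t 4.4 pos [ 0.5501 -0.0113  0.0995] F [0.5839 0.0117 0.4077] M [-0.0166  0.0629 -0.0012] w 0.05097418271919536
rotvec(tool,deg) [-0.118   0.0183  0.0189]
dworld mm [ 0.8541 -0.2521  0.9314] shift now-tool [-0.2999  1.0124 -0.7386] shift in goal-tool [-0.2994  1.014  -0.7367]
```

View pics/z4.png

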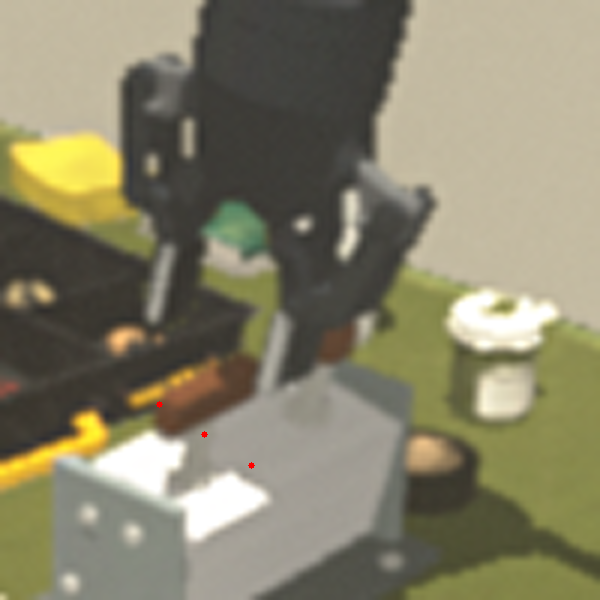

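>>> {"api": "drive_tool", "payload": {
  "targets": [0,0,0,-0.3,0.5,8,0.6,0,0,0,0,0.5,7,0.6,0,0,0,0,0,0,0.6,0,0,0,0,0,0,0.6]
}}

```text
clock: 4.9
position: [0.554, -0.0114, 0.0849]
ee_rot: [0.071, 0.683, 0.723, 0.075]
contact_force: [-0.6, 0.6, -0.1]
width: 0.051
```

```bash
python3 look2.py 5; python3 look.py 5
```

```text
t 4.95 pos [ 0.5541 -0.0114  0.0851] F [-0.1894  0.7768  0.814 ] M [-0.0628  0.1093 -0.0151] w 0.051271606113658774
rotvec(tool,deg) [-0.1148  0.0188  0.0205]
dworld mm [-3.1202 -0.1982 15.3429] shift now-tool [ -0.0289   0.1005 -15.6579] shift in goal-tool [ -0.0237   0.1319 -15.6576]
scene 5.0 255 120
top 6.122448979591836 250 130
t 5.05 pos [ 0.5541 -0.0114  0.0852] F [-0.0115 -0.6522  0.8803] M [0.0348 0.1085 0.0387] w 0.05131356744922519
rotvec(tool,deg) [-0.1021  0.0215  0.0215]
dworld mm [-3.144  -0.1878 15.2094] shift now-tool [ -0.0179   0.0537 -15.532 ] shift in goal-tool [ -0.012    0.0814 -15.5319]
```

View pics/z5.png

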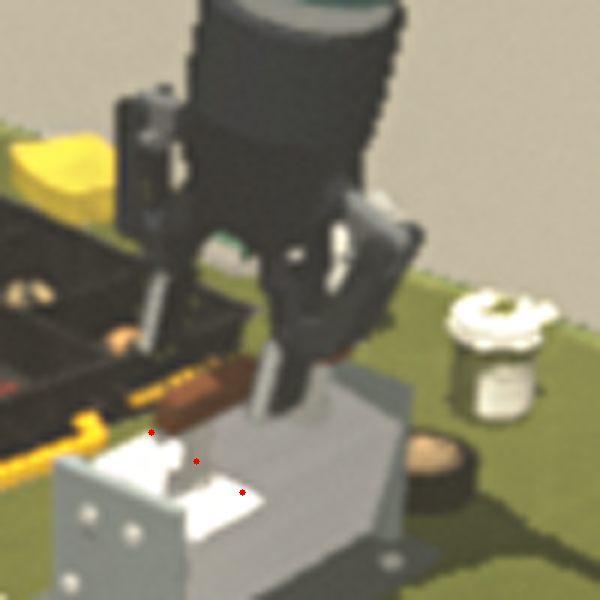

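View pics/top5.png

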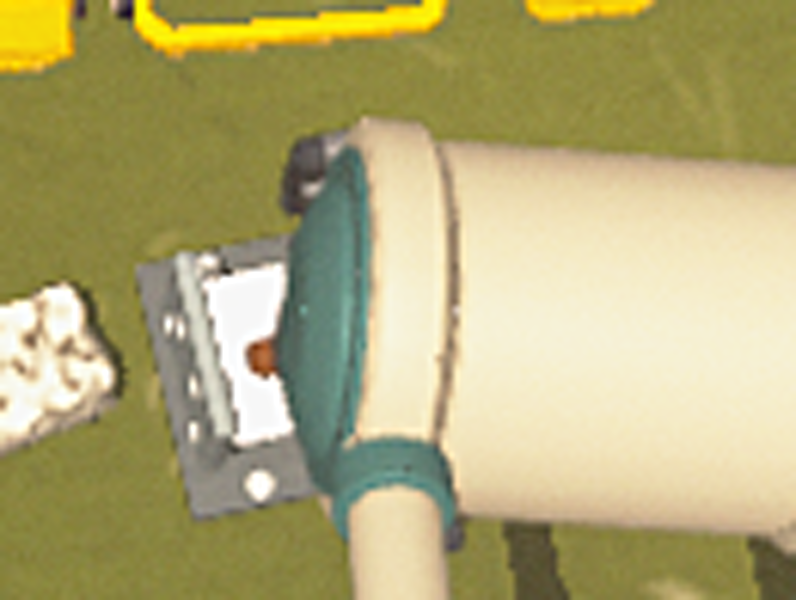

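>>> {"api": "drive_tool", "payload": {
  "targets": [0,0,0,0,0,0,0.32,0,0,0,0,0,0,0.32,0,0,0,0,0,0,0.32]
}}

```text
clock: 5.42
position: [0.554, -0.0114, 0.0851]
ee_rot: [0.071, 0.683, 0.723, 0.075]
contact_force: [-0.5, -0.7, -0.3]
width: 0.0271
```

```bash
python3 look2.py 6
```

```text
t 5.475 pos [ 0.554  -0.0114  0.085 ] F [ 0.4845  0.3677 -0.1618] M [0.0163 0.1184 0.0073] w 0.02740149944765304
rotvec(tool,deg) [-0.1198  0.0185  0.0199]
dworld mm [-3.0092 -0.2025 15.3688] shift now-tool [ -0.0393   0.2127 -15.6604] shift in goal-tool [ -0.0342   0.2455 -15.66  ]
```

View pics/z6.png

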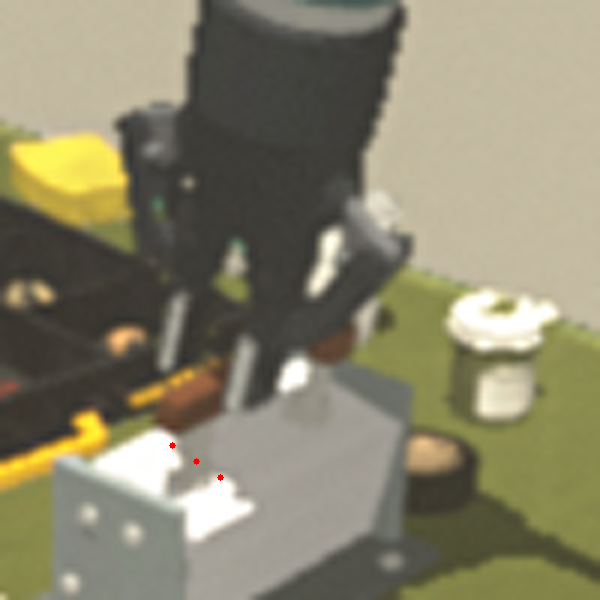

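```bash
python3 - <<'E'
from h import *
R=Rt();f=lambda P:(proj("scene",P)-[265,115]+.5)*6
s=get_state();p=s["position"]
for t in(-.02,-.01,0,.01,.02):
  print(t,[f(HP-AX*t+R@np.array([x,y,0])).round() for x in(.011,-.011) for y in(.0137,-.0137)])
print(f(HP),[f(HP+R@np.array([x,0,0])).round() for x in(-.028,.028)])
E
```

```text
-0.02 [array([180., 345.]), array([230., 378.]), array([215., 329.]), array([265., 361.])]
-0.01 [array([175., 366.]), array([225., 398.]), array([210., 349.]), array([260., 381.])]
0 [array([170., 386.]), array([220., 418.]), array([205., 369.]), array([255., 401.])]
0.01 [array([166., 406.]), array([216., 438.]), array([200., 389.]), array([250., 421.])]
0.02 [array([161., 425.]), array([211., 458.]), array([196., 408.]), array([245., 440.])]
[212.6428 393.4134] [array([256., 372.]), array([168., 415.])]
```

>>> {"api": "drive_tool", "payload": {
  "targets": [0,0,0,0,0,3.5,0.32,0,0,0,0,0,3.5,0.32,0,0,0,0,0,0,0.32]
}}

```text
clock: 5.85
position: [0.5551, -0.0112, 0.0776]
ee_rot: [0.071, 0.683, 0.723, 0.075]
contact_force: [-0.8, -1.1, -0.5]
width: 0.0273
```

```bash
python3 look2.py 7
```

```text
t 5.9 pos [ 0.5552 -0.0113  0.0778] F [-0.4573  0.0675  0.4409] M [-0.0018  0.1459 -0.0258] w 0.027307168463197164
rotvec(tool,deg) [-0.165   0.0081  0.0214]
dworld mm [-4.2412 -0.3242 22.6253] shift now-tool [ -0.0904   0.478  -23.0165] shift in goal-tool [ -0.0869   0.5443 -23.015 ]
```

View pics/z7.png

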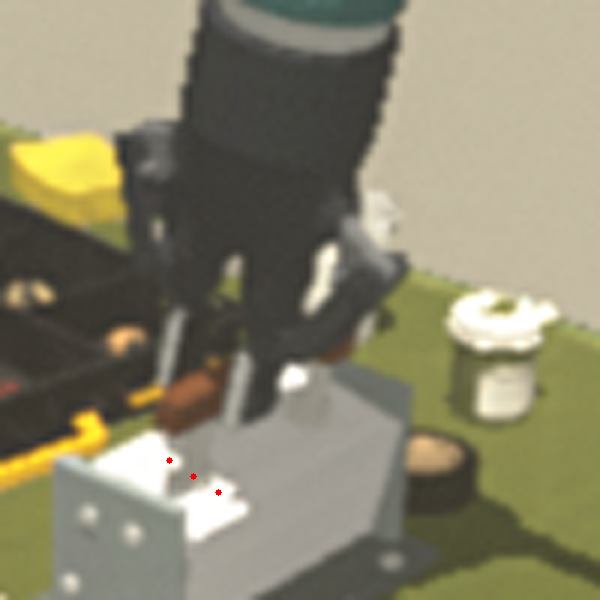

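>>> {"api": "drive_tool", "payload": {
  "targets": [0.1,0,0,0,0,3,0.32,0,0,0,0,0.3,3,0.32,0,0,0,0,0,2,0.32,0,0,0,0,0,0,0.32]
}}

```text
clock: 6.4
position: [0.5571, -0.0111, 0.0701]
ee_rot: [0.07, 0.683, 0.723, 0.074]
contact_force: [0.5, -0.5, 0.2]
width: 0.0272
```

```bash
python3 look2.py 8
```

```text
t 6.45 pos [ 0.5573 -0.0112  0.0702] F [0.561  0.2777 0.5497] M [ 0.0069  0.0708 -0.0129] w 0.027527784885031572
rotvec(tool,deg) [-0.2403  0.0149  0.0222]
dworld mm [-6.3138 -0.3959 30.1696] shift now-tool [ -0.0509  -0.0445 -30.8256] shift in goal-tool [ -0.0428   0.0848 -30.8256]
```

View pics/z8.png

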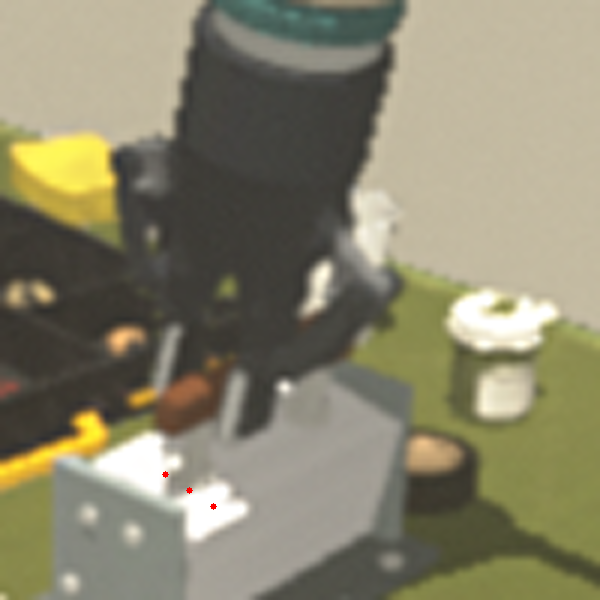

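>>> {"api": "drive_tool", "payload": {
  "targets": [-0.1,0,0,0,0,3.5,0.32,-0.1,0,0,0,0,3.5,0.32,0,0,0,0,0,0,0.21,0,0,0,0,0,0,0.21,0,0,0,0,0,0,0.21]
}}

```text
clock: 7.08
position: [0.5589, -0.0111, 0.0637]
ee_rot: [0.072, 0.683, 0.723, 0.076]
contact_force: [0.2, 0.4, -1.4]
width: 0.0182
```

```bash
python3 look2.py 9
```

```text
t 7.125 pos [ 0.5589 -0.0111  0.0637] F [ 0.2654 -1.4342 -0.1308] M [-0.0429  0.1476 -0.0272] w 0.018124574088635857
rotvec(tool,deg) [-0.01    0.0212  0.0213]
dworld mm [-7.914  -0.4439 36.7548] shift now-tool [ -0.0153  -0.1181 -37.5996] shift in goal-tool [ -0.0014  -0.1115 -37.5996]
```

View pics/z9.png

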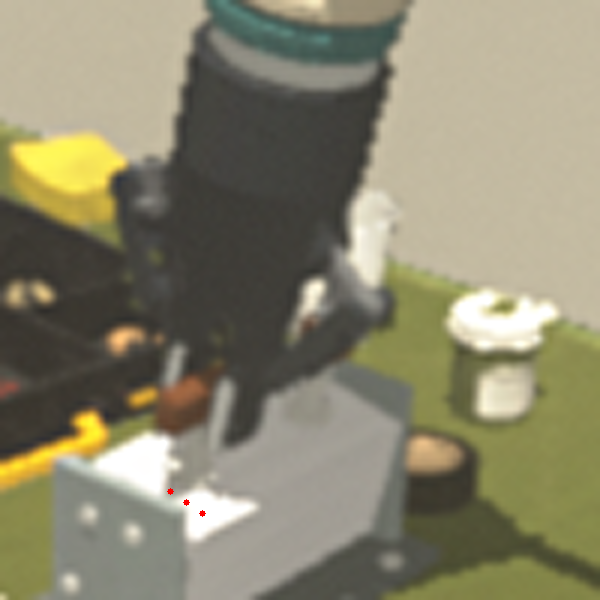

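>>> {"api": "drive_tool", "payload": {
  "targets": [0,0,0,0,0,0,0.19,0,0,0,0,0,0,0.18]
}}

```text
clock: 7.38
position: [0.5589, -0.0111, 0.0636]
ee_rot: [0.072, 0.683, 0.723, 0.076]
contact_force: [0.5, -0.0, -0.0]
width: 0.0154
```

```bash
python3 -c "
from h import *
delta(HP-AX*.019)"
```

```text
t 7.375 pos [ 0.5589 -0.0111  0.0636] F [ 0.4917 -0.0454 -0.0212] M [ 0.0453  0.0287 -0.0086] w 0.015383162467997617
rotvec(tool,deg) [-0.0041  0.0211  0.0208]
dworld mm [-7.9464 -0.4531 36.7698] shift now-tool [ -0.0226  -0.1432 -37.6211] shift in goal-tool [ -0.0088  -0.1405 -37.6211]
```

>>> {"api": "drive_tool", "payload": {
  "targets": [0,0,0,0,0,0,0.1,0,0,0,0,0,0,0.05,0,0,0,0,0,0,0],
  "grip_force": 30
}}

```text
clock: 7.75
position: [0.559, -0.0111, 0.0637]
ee_rot: [0.072, 0.683, 0.723, 0.076]
contact_force: [-0.6, -0.5, 0.8]
width: 0.013
```

```bash
python3 look2.py 10
```

```text
t 7.8 pos [ 0.559  -0.0111  0.0637] F [0.5794 0.0591 1.3319] M [ 0.0017  0.0473 -0.0386] w 0.013372206826739562
rotvec(tool,deg) [0.0029 0.0218 0.0212]
dworld mm [-8.0319 -0.4527 36.7243] shift now-tool [ -0.0178  -0.2316 -37.5943] shift in goal-tool [ -0.0036  -0.2335 -37.5943]
```

View pics/z10.png

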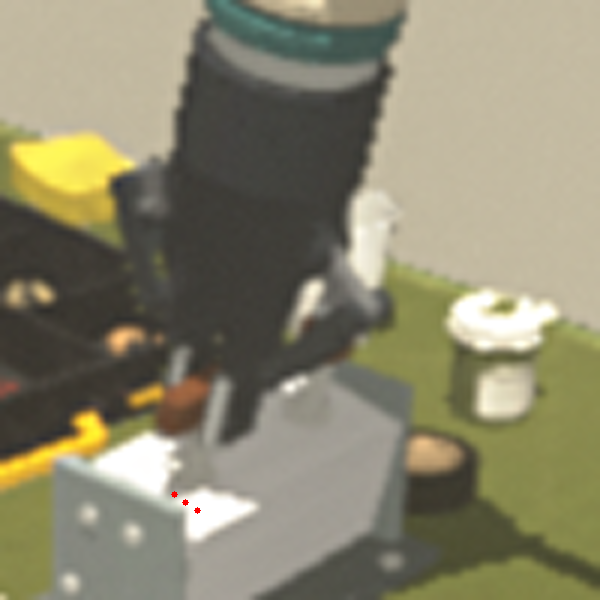

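>>> {"api": "drive_tool", "payload": {
  "targets": [0,0,0,0,0,0,0,0,0,0,0,0,0,0,0,0,0,0,0,-2,0,0,0,0,0,0,-3,0,0,0,0,0,0,0,0],
  "grip_force": 60
}}

```text
clock: 8.43
position: [0.5577, -0.0112, 0.0686]
ee_rot: [0.072, 0.683, 0.723, 0.076]
contact_force: [1.6, -0.4, 0.6]
width: 0.0127
```

```bash
python3 look2.py 11
```

```text
t 8.475 pos [ 0.5577 -0.0112  0.0685] F [ 1.1968 -0.0452 -0.7947] M [ 0.0203 -0.1281  0.0009] w 0.013012566204022415
rotvec(tool,deg) [-0.017   0.0185  0.0204]
dworld mm [-6.7961 -0.4184 31.88  ] shift now-tool [ -0.0489  -0.0415 -32.599 ] shift in goal-tool [ -0.0384  -0.0318 -32.599 ]
```

View pics/z11.png

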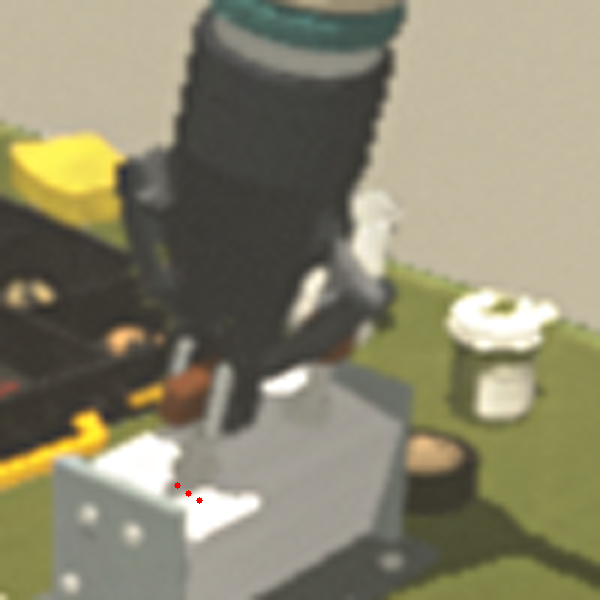

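>>> {"api": "drive_tool", "payload": {
  "targets": [0,0,0,0,0,-4,0,0,0,0,0,0,-4,0,0,0,0,0,0,-4,0,0,0,0,0,0,-4,0,0,0,0,0,0,-4,0,0,0,0,0,0,0,0,0,0,0,0,0,0,0]
}}

```text
clock: 9.35
position: [0.5535, -0.0114, 0.0881]
ee_rot: [0.072, 0.683, 0.723, 0.076]
contact_force: [0.8, 0.0, 0.0]
width: 0.0132
```

```bash
python3 look2.py 12
```

```text
t 9.4 pos [ 0.5535 -0.0114  0.088 ] F [ 1.0877 -0.0752 -0.6844] M [ 0.024  -0.035  -0.0324] w 0.012865684692860806
rotvec(tool,deg) [-0.0286  0.0159  0.0201]
dworld mm [-2.5665 -0.1904 12.4342] shift now-tool [ -0.0504   0.0619 -12.6975] shift in goal-tool [ -0.0468   0.0683 -12.6975]
```

View pics/z12.png

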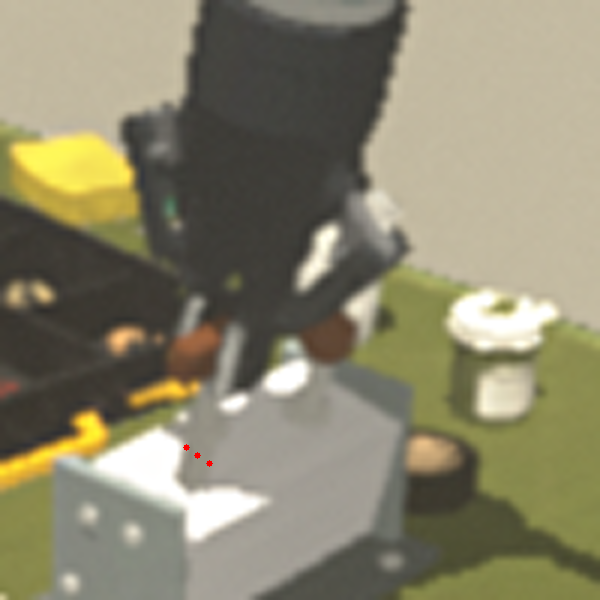

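>>> {"api": "drive_tool", "payload": {
  "targets": [0,0,0,0,0,-4,0,0,0,0,0,0,-4,0,0,0,0,0,0,-2,0,0,0,0,0,0,0,0,0,0,0,0,0,0,0,0,0,0,0,0,0,0]
}}

```text
clock: 10.15
position: [0.5514, -0.0115, 0.0977]
ee_rot: [0.072, 0.683, 0.723, 0.076]
contact_force: [1.1, 0.3, -1.7]
width: 0.0133
```

```bash
python3 look2.py 13; python3 - <<'E'
from h import *
im=np.load("scene13.npy")[165:215,275:335,::-1];cv2.imwrite("pics/y13.png",cv2.resize(im,None,fx=12,fy=12,interpolation=cv2.INTER_CUBIC))
M=np.array([.547,-.0118,.119])-AX*.042
f=lambda P:(proj("scene",P)-[275,165]+.5)*12
print("mouth",f(M),"+10mm",f(M+AX*.01),f(M+AX*.035))
E
```

```text
t 10.2 pos [ 0.5514 -0.0115  0.0977] F [ 1.1475  0.6963 -1.8309] M [-0.0139  0.0104 -0.0614] w 0.01324733130588149
rotvec(tool,deg) [-0.0356  0.0148  0.0202]
dworld mm [-0.4844 -0.0848  2.7217] shift now-tool [-0.0584  0.0865 -2.7637] shift in goal-tool [-0.0576  0.0882 -2.7637]
mouth [265.8011 350.3355] +10mm [275.0099 312.2012] [298.5553 214.6979]
```

View pics/y13.png

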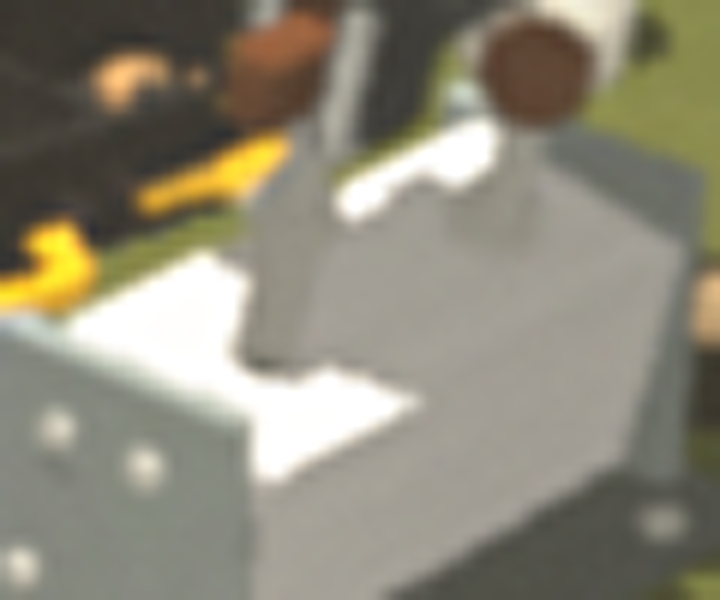

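```bash
python3 - <<'E'
from h import *
C={}
for k,y in((10,183),(13,165)):
    im=np.load(f"scene{k}.npy").astype(int);r,g,b=im[...,0],im[...,1],im[...,2]
    m=(r>1.35*g)&(r-b>25)&(r>50);m2=np.zeros_like(m);m2[y-3:y+12 if k==10 else y+13,291:304]=1;m&=m2.astype(bool)
    ys,xs=np.where(m);C[k]=np.array([xs.mean(),ys.mean()]);print(k,C[k],xs.min(),xs.max(),ys.min(),ys.max(),m.sum())
# left end point of handle ~ HP + 22mm along +y guide
E0=HP-Rt()[:,0]*-.022
for d in(.030,.033,.035,.037): print(d,proj("scene",E0+AX*d)-proj("scene",E0))
print("meas",C[13]-C[10])
# tool tracking: template of gripper knuckle shift
a=np.load("scene0.npy");b=np.load("scene13.npy");x=(np.abs(a.astype(int)-b).sum(2)>60)
S=brown(b,(325,160,350,190));print([q[0] for q in S])
# guide shift via template match of cheek screws
t=a[195:235,273:298];r=cv2.matchTemplate(b[185:245,263:308],t,cv2.TM_CCOEFF_NORMED);print(cv2.minMaxLoc(r))
# zoom row profile of shank
print(b[185:200,293:302].sum(2))
E
```

```text
10 [294.4118 182.2059] 292 299 180 186 34
13 [297.6383 169.6383] 294 302 165 174 47
0.03 [  2.3813 -10.2949]
0.033 [  2.6248 -11.3474]
0.035 [  2.7876 -12.0515]
0.037 [  2.9509 -12.7574]
meas [  3.2265 -12.5676]
[]
(0.036657124757766724, 0.9531461596488953, (20, 0), (10, 10))
[[415 422 443 420 426 431 428 430 433]
 [516 454 442 417 422 429 430 428 445]
 [700 618 511 426 422 434 431 433 449]
 [765 765 648 447 422 428 430 431 459]
 [765 765 630 434 425 432 430 433 465]
 [765 757 543 410 423 428 429 442 469]
 [765 743 512 412 424 429 433 452 478]
 [765 686 460 415 429 427 435 460 478]
 [751 607 437 421 428 431 439 467 472]
 [746 575 403 386 403 415 437 458 462]
 [765 695 480 343 345 389 426 454 508]
 [765 765 737 626 575 566 533 624 717]
 [756 765 765 765 765 765 740 765 765]
 [672 728 761 765 765 765 765 765 765]
 [577 610 668 746 765 765 764 764 764]]
```

>>> {"api": "drive_tool", "payload": {
  "targets": [0,0,0,0,0,-0.2,0,0,0,0,0,0,0,0,0,0,0,0,0,0,0,0,0,0,0,0,0,0]
}}

```text
clock: 10.7
position: [0.5514, -0.0115, 0.0979]
ee_rot: [0.072, 0.683, 0.723, 0.076]
contact_force: [0.8, 0.2, -1.8]
width: 0.0133
```

```bash
python3 look2.py 14; python3 - <<'E'
from h import *
a=np.load("scene0.npy");b=np.load("scene14.npy")
for n,t,(x,y) in(("knob",a[163:176,314:326],(304,153)),("cheek",a[195:235,273:298],(263,185))):
    w=b[y:y+t.shape[0]+20,x:x+t.shape[1]+20];print(n,cv2.minMaxLoc(cv2.matchTemplate(w,t,cv2.TM_CCOEFF_NORMED))[1::2])
E
```

```text
t 10.75 pos [ 0.5514 -0.0115  0.0979] F [ 0.1721 -0.9103 -1.3587] M [-0.0065 -0.0446  0.0239] w 0.013092913925745292
rotvec(tool,deg) [-0.0373  0.0152  0.0206]
dworld mm [-0.4335 -0.06    2.5235] shift now-tool [-0.0364  0.0963 -2.5591] shift in goal-tool [-0.0357  0.098  -2.5591]
knob (0.675853967666626, (11, 11))
cheek (0.9514501690864563, (10, 10))
```

View pics/z14.png

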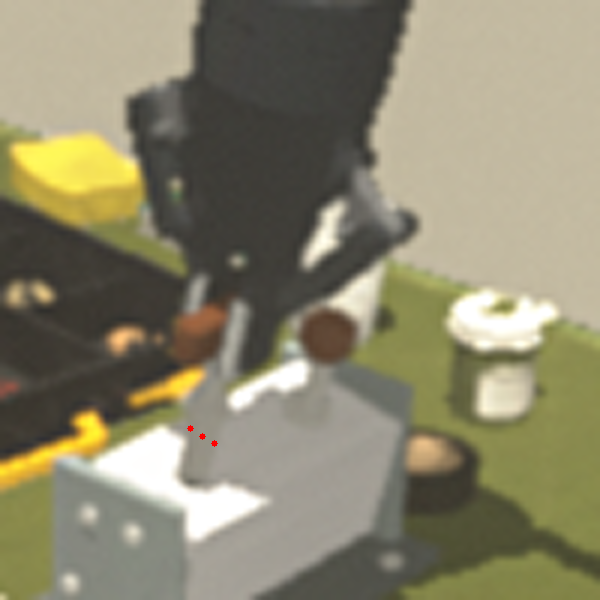

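```bash
python3 -c "
from rig import *
print(sign_off())"
```

```text
the job is handed in; nothing more can be done
None
```

I drew the T-handled rod about 35 mm along its bore and handed the job in while still gripping it with 60 N. The clock read about 10.8 s, well inside the 29 s limit.

**Last checks:**
- **Draw distance:** the tool travelled 35.0 mm from the grip. The handle's shift in the image agreed with that to about 1.5 mm.
- **Groove:** the dark groove shows at the mouth of the bore in the scene picture, near (200, 482) in the last zoomed view.
- **Alignment:** the tool is within 0.05° of my estimate of the bore axis. That estimate rests on a measured guide yaw of 3.2°.
- **Force:** the wrist reads under 2 N, roughly the weight of the rod.
- **Guide:** it shows no shift in the image (0 px).
- **Other rod:** the knob looked unmoved, but the automatic match was weak (0.68, 1 px off) because its lighting changed. I judged it by eye.

**What disagreed:**
- **Finger position:** the fingers appeared about 30 mm farther back along the tool than the reported TCP. I set the grasp height from the pictures instead. No contact registered with the reported TCP below the guide's top face, and the jaws stopped at about 13 mm on the 14 mm handle.
- **Not checked:** I did not measure the tape roll, castings or sanding block afterwards. The arm was never brought near them, and no contact showed in the force readings.

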